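# Pour the marbles into the carton and close it

## Robot

A 6-joint arm with a two-finger parallel gripper is mounted at the origin on the work surface. World frame = base frame: x ahead of the robot, y to its left, z up, the work surface at z = 0. Lengths are in m, angles in degrees, forces in N, time in s.
With the tool pointing down it reaches from about 0.25 to 0.775 m from the base axis. Payload 4 kg.
Tool frame: the origin (TCP) lies on the mounting face of the last link; the fingertips stand 173 mm ahead of it and the grasp point (between the pads) lies 155 mm ahead of it; x points along the fingers, y is the direction in which the jaws open and shut, and the axes are right-handed (so a half turn about x gives the same grasp; the last joint's range is limited). The gripper opens to 85 mm and grips with 20 to 120 N. Pads are 22 mm wide; open, the fingers measure 114 mm over their backs; the gripper's body (76 mm by 85 mm) begins 54 mm behind the grasp point. The pads swing forward as they close: fully open they stand 13 mm farther back than shut.
Start: joints at [-78.043, 4.996, 78.535, -0, 96.463, -5.907], TCP at [0.169, -0.523, 0.405] pointing down, gripper open.
Joint ranges: [-177.83, 177.83], [-43.37, 116.18], [15.69, 146.23], [-61.86, 241.86], [9.47, 152.12], [-147.06, 147.06]. Speed limits (degrees/s): [159.86, 159.86, 180, 180, 180, 180].

## Interface

Orientations are given as [roll, pitch, yaw] about the fixed x, y, z axes, in that order (R = Rz(yaw) Ry(pitch) Rx(roll)).
In Python, from rig import ctrl gives the robot as it stands.
- The arm moves only by the shell command python3 -m handwheel 'ROWS' [OPENING]. ROWS is JSON, one flat list of numbers, 6 for each row, row after row: the shift along the tool's x, y, z in cm, then the turn, a rotation vector about the tool's x, y, z in rad. In form: [tx, ty, tz, ax, ay, az, tx, ty, tz, ax, ay, az, ...]. A call has 1 to 20 rows; each row is the pose to reach, as a shift and turn from the pose commanded when the call began, along the tool's axes at that moment; what a row does not reach only later rows make up. A row lasts 1/10 s, in which the tool goes at most 50 mm and 8.59 degrees, less where a joint would pass 70% of its speed; a pose out of reach is approached as far as the arm can. A call with a gripper value outside its range is refused whole. OPENING is the opening, from 0 (shut) to 1 (fully open), set as the call begins (- or left out, the last holds). The fingers move at their own pace and stop on an object; the grip force is fixed at half the most. Time passes only in rows, so rows that repeat a pose let the fingers close. It gives the time, the measured TCP pose, the force and the opening at its end, in the units of the state.
- ctrl.sense(): the state, without advancing time (a new reading comes with each control period).
- ctrl.get_image(name): name is "side" or "top" or "wrist"; returns the picture (480x640x3 uint8, blue, green, red); there is no depth.
- ctrl.get_calibration(name): a dict with "fx", "fy", "cx", "cy" (pixels), "dist" ([k1, k2, p1, p2, k3] as OpenCV has them; the pictures are not rectified), "origin" and "attitude" of the camera in the world; the wrist camera has in their place "mount" (4x4, takes a point from camera to tool coordinates, whose origin is the TCP and whose axes are the tool frame's). Camera axes: x right, y down, z forward; pixel columns grow to the right and rows downward; lengths in m; the calibration is good to about 2 mm. A picture is of the moment at which its call begins: read the wrist's pose just before it. get_calibration takes no time and is no camera call.
- ctrl.hand_in(): hands the job in, once; it reports no verdict.
Trained networks look in the newest picture that a camera, given by its name, has taken for a name from the list of things; names that differ only in an ending like _2 or _b are one class to them, and where a whole thing is asked for, a point or a joint stands for the part that bears it (a point fixed in the world has none). Each returns a list of dicts, best first, with "p" (0 to 1); they miss things now and then, are a little off and sometimes report something else, mostly with a low value. They report only what shows in the picture. A call takes as long as a camera call. They do not tell look-alikes from the thing itself.
- ctrl.boxes_of(camera, query): "box" ([left, top, width, height] in pixels, round what is visible of it).
- ctrl.cut_out(camera, query): "pixels" (480x640 bool, what is visible of it) and "box" ([left, top, width, height] in pixels, round what is visible of it).
- ctrl.spot_point(camera, query): "at" ([column, row] in pixels: a listed point, or the origin of a listed thing).
The state is a dict: "clock": time; "joint_pos": joint angles; "joint_vel": joint speeds; "joint_efforts": joint torques, N m; "position": TCP position; "tool_rot": TCP orientation; "wrist_force": force on the tool from outside, world axes, zero at the start; "torque": the same for the moment, N m; "width": finger opening in m.
Only numpy, scipy, OpenCV 4.12 (cv2) and the standard library are available. Lean on these libraries where they do the work, as an engineer would, in place of code of your own. Each camera call takes 0.05 s, during which the arm holds its last target. There are 200 camera calls.

## Task

Pack the marble order: pick up the spouted jug, turn it so that its spout faces the open carton while the jug is still upright, then tip it so that all four marbles run off the spout into the carton. Set the empty jug gently back upright in the middle of its round cork mat and let go, then fold the carton's lid fully shut. Do not push aside or knock over the other things on the table.

Things in the scene. Friction and masses are not known exactly. Their poses are not given: they have to be found in the camera images.
- jug: Loose pale grey plastic pouring jug, open on top, 65 mm high, about 0.15 kg empty, standing on the cork mat at any yaw. Origin: underside of the body, in its middle; z is the jug's upward axis, x points from handle to spout. Foot from x = -29.5 to 19.5 mm, spout lip at x = 71 mm, handle back to x = -64 mm. Walls 3.5 mm, floor 4 mm. The marbles lie on its floor at first
- jug_grip (a point): point midway between the jug's two flat, upright, parallel side walls, at (0, 0, 42) mm in the jug's frame. Their outer faces are 59 mm apart along the jug's y and run from x = -15 to 12 mm over the full height: the firm grasp, across y from above
- spout (a point): middle of the jug's spout lip, at (71, 0, 65) mm in the jug's frame. The front of the jug is one flat ramp rising at 50 degrees from the floor (x = 16 mm) to this lip, 51 mm wide below and 42 mm at the lip, between upright cheeks: marbles run out once the jug is tipped forward beyond about 55 degrees, surely at 70
- jug_handle (a point): middle of the top bar of the D-shaped strap handle at the back, at (-45, 0, 56) mm in the jug's frame; the strap is 14 mm wide along the jug's y and 8 mm thick, with an open finger hole below
- mat: flat round cork mat fixed to the table, 130 mm across and 4 mm thick; origin at the centre of its underside. The jug stands on it at first, near its middle
- carton: open cardboard carton fixed to the table, 90 mm (x) by 130 mm (y) outside, 55 mm high, walls and floor 4 mm; origin at the centre of its underside, z up. Its lid is hinged along the rim of the +x long side, which is the side turned away from the robot
- carton_mouth (a point): centre of the carton's open mouth, 55 mm above the carton's origin; axes as the carton's
- lid (a joint): hinge of the carton's lid in rad: 0 is shut, flat on the rim; at first it stands open at 1.65 to 1.85, just past upright. Stiff: it stays where it is left; a push of about 1 N near its free edge moves it. Hinge axis: along the carton's y at x = 45 mm, z = 55.5 mm in the carton's frame. The lid is a flat 40 g board, 90 mm long from the hinge, 130 mm wide, 4 mm thick
- lid_edge (a point): middle of the free edge of the lid, opposite the hinge, 90 mm from the hinge axis
- marble0_center (a point): centre of a green glass marble 20 mm across, 10 g, lying in the jug at first
- marble1_center (a point): centre of a second such marble
- marble2_center (a point): centre of a third such marble
- marble3_center (a point): centre of the fourth such marble
- bottle: bystander: loose upright white bottle with a black cap, 56 mm across, 160 mm high, between the mat and the carton; origin at the centre of its underside
- tape_a: bystander: loose roll of brown tape lying flat, 100 mm across, 48 mm high, out to one side; origin at the centre of its underside
- tape_b: bystander: loose roll of pale paper tape lying flat, 90 mm across, 36 mm high, nearer the robot; origin at the centre of its underside
- parcel: bystander: loose closed cardboard parcel, 100 x 70 x 50 mm, out to one side; origin at the centre of its underside
- scissors: bystander: scissors with red handles lying flat, about 150 mm long along its x, 9 mm thick, nearer the robot; origin at its pivot, on the table
- marker: bystander: marker pen lying flat along its x, 124 mm long, 17 mm thick, beyond the bottle; origin under its middle
Mind the look-alikes: they are no part of the job. What is shaped like the carton but green is not meant.

How it is judged (in metres and radians):
On the way, in this order (a step that is already met when the one before it is completed fails the run):
1. the jug is held up clear of the mat, upright within 17 degrees, with its spout pointing at the middle of the carton's mouth (within 35 mm to either side, no more than 250 mm ahead of the jug's middle) (angle between jug's own z axis and vertical below 0.3 rad and height (world z) of jug above 0.03 m and x of carton_mouth in the frame of jug between 0.03 and 0.25 m and y of carton_mouth in the frame of jug between -0.035 and 0.035 m), for 0.1 s.
2. the jug is tipped by more than 40 degrees with its spout lip over the carton (within 80 mm of the middle of the mouth) (angle between jug's own z axis and vertical above 0.7 rad and horizontal distance between spout and carton_mouth below 0.08 m), for 0.05 s.
3. all four marbles are inside the carton (x of marble0_center in the frame of carton between -0.041 and 0.041 m and y of marble0_center in the frame of carton between -0.061 and 0.061 m and z of marble0_center in the frame of carton between 0 and 0.05 m and x of marble1_center in the frame of carton between -0.041 and 0.041 m and y of marble1_center in the frame of carton between -0.061 and 0.061 m and z of marble1_center in the frame of carton between 0 and 0.05 m and x of marble2_center in the frame of carton between -0.041 and 0.041 m and y of marble2_center in the frame of carton between -0.061 and 0.061 m and z of marble2_center in the frame of carton between 0 and 0.05 m and x of marble3_center in the frame of carton between -0.041 and 0.041 m and y of marble3_center in the frame of carton between -0.061 and 0.061 m and z of marble3_center in the frame of carton between 0 and 0.05 m), for 0.2 s.
4. the jug stands upright on its mat, released, and the marbles are still in the carton (all of step 3 and horizontal distance between jug and mat below 0.04 m and z of jug in the frame of mat below 0.009 m and angle between jug's own z axis and vertical below 0.1 rad and contact force between jug and the fingers below 0.05 N and linear speed of jug below 0.02 m/s and value of joint lid above 0.3 rad), for 0.2 s.
At the end, for the whole second after the job is handed in: All four marbles are in the carton, the lid is shut (within 0.07 rad, 4 degrees), and the jug stands at rest and upright (within 6 degrees) on the cork mat, its origin within 40 mm of the mat's centre (all of step 3 and horizontal distance between jug and mat below 0.04 m and z of jug in the frame of mat below 0.009 m and angle between jug's own z axis and vertical below 0.1 rad and value of joint lid below 0.07 rad and linear speed of jug below 0.02 m/s); the robot touches nothing.
It fails at once if the bottle is moved by more than 25 mm or tipped by more than 29 degrees (distance of bottle from where it was at the start of the episode above 0.025 m or angle between bottle's own z axis and vertical above 0.5 rad).
It fails at once if a roll of tape or the parcel is moved by more than 25 mm (distance of any of tape_a, tape_b, parcel from where it was at the start of the episode above 0.025 m).
It fails at once if the scissors or the marker pen are moved by more than 25 mm (distance of any of scissors, marker from where it was at the start of the episode above 0.025 m).
It fails at once if the jug is dropped: low over the table (below 60 mm) and not held, it moves faster than 0.4 m/s, as after a fall of about 8 mm (contact force between jug and the fingers below 0.05 N and height (world z) of jug below 0.06 m and linear speed of jug above 0.4 m/s).
It also fails if it takes over 69 s, if anything falls off the work surface, if the arm or the gripper's body presses on something with over 40 N, if the wrist force passes 120 N, or if a joint passes its speed limit or range.

## Working session

There is one attempt and no reset: what is moved stays moved. The work goes in short steps, Python scripts to look and compute and a shell command to move; the robot and the scene stay as the last step left them, time stands still between calls to the robot, and variables do not carry over. Pictures are saved under pics/ and viewed, about 8 in all and at most 12, crops included, and the job is handed in when it is done.

```bash
ls; mkdir -p pics; python3 - <<'E'
from rig import ctrl
import cv2,numpy as np
print(ctrl.sense())
for n in ("top","side","wrist"):
    im=ctrl.get_image(n); cv2.imwrite(f"pics/{n}0.png",im)
    print(n,ctrl.get_calibration(n))
    if n=="wrist": continue
    for q in ["jug","mat","carton","bottle","tape_a","parcel","scissors","marker"]:
        print(n,q,[(np.round(d["at"]).tolist(),round(d["p"],2)) for d in ctrl.spot_point(n,q)[:3]])
    for q in ["jug_grip","spout","jug_handle","carton_mouth","lid_edge"]:
        print(n,q,[(np.round(d["at"]).tolist(),round(d["p"],2)) for d in ctrl.spot_point(n,q)[:3]])
print(ctrl.sense()["clock"])
E
```

```text
pics
{'clock': 0.0, 'joint_pos': array([-7.80427044e+01,  5.03971171e+00,  7.86277896e+01, -4.59134333e-04,
        9.64634526e+01, -5.90794460e+00]), 'joint_vel': array([ 0.05801025,  0.13752566, -0.12276014,  0.00419663,  0.00835498,
        0.04071407]), 'joint_efforts': array([ 1.73044577e-03, -3.51865304e+01, -3.13268816e+01, -2.61794520e-05,
        1.10235595e-02, -2.01866982e-06]), 'position': array([ 0.16869016, -0.52336047,  0.40350598]), 'tool_rot': array([-95.7082876 ,  89.86904527, 102.15690148]), 'wrist_force': array([-1.0942343 ,  0.16156448,  0.43855391]), 'torque': array([0.00479305, 0.02756229, 0.01068678]), 'width': 0.08533908149582153}
top {'fx': 531.4383442701181, 'fy': 531.4383442701181, 'cx': 314.51701478182207, 'cy': 240.4218889430977, 'dist': array([-0.06662396,  0.        ,  0.        ,  0.        ,  0.        ]), 'origin': array([ 0.34175742, -0.01736852,  1.06887615]), 'attitude': array([-168.74097235,    0.6800376 ,  -91.38134205])}
top jug [([193.0, 231.0], 0.95), ([194.0, 230.0], 0.64), ([315.0, 300.0], 0.58)]
top mat [([201.0, 234.0], 0.56), ([405.0, 2
[... 1402 characters left out ...]
([238.0, 301.0], 0.76)]
side carton_mouth [([366.0, 202.0], 0.98), ([432.0, 240.0], 0.83)]
side lid_edge [([449.0, 251.0], 0.75), ([347.0, 162.0], 0.64)]
wrist {'fx': 395.9431690022138, 'fy': 395.9431690022138, 'cx': 323.98390363369043, 'cy': 241.77379896497987, 'dist': array([-0.00857654,  0.        ,  0.        ,  0.        ,  0.        ]), 'mount': array([[-2.37285802e-04, -3.01147608e-01,  9.53577507e-01,
         2.98088838e-02],
       [ 9.99999946e-01,  1.44623193e-04,  2.94510635e-04,
         6.38939142e-04],
       [-2.26600597e-04,  9.53577525e-01,  3.01147558e-01,
        -7.67480136e-02],
       [ 0.00000000e+00,  0.00000000e+00,  0.00000000e+00,
         1.00000000e+00]])}
1.45
```

View pics/top0.png

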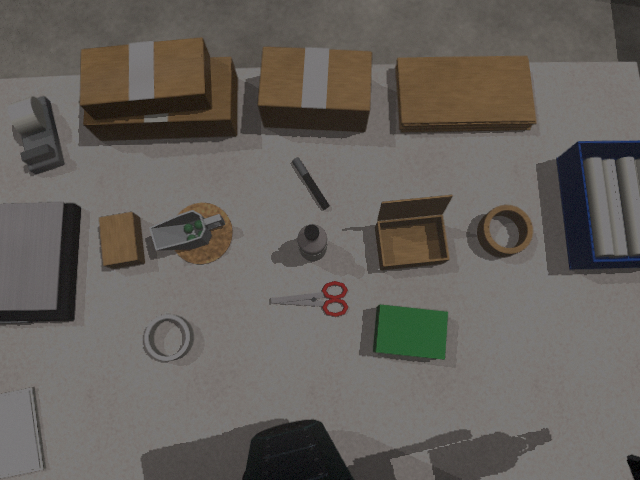

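View pics/side0.png

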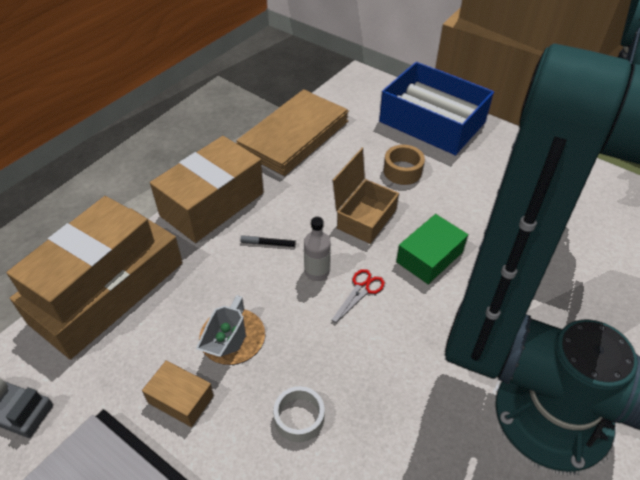

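The top view shows the jug at about (185,230) on the cork mat (203,233), with its spout to the left (+y) and the marbles at (193,228). The bottle is at (313,240).

There are two carton candidates in the top view:
- Brown, open, lid standing up, at (412,240). This matches the description.
- Green, shut, at (412,332). This is the look-alike, so I'll leave it alone.

I'll measure next and confirm this in a crop.

```bash
cat > h.py <<'E'
from rig import ctrl
import cv2,numpy as np
from scipy.spatial.transform import Rotation as R
def cam(n,st=None):
    c=ctrl.get_calibration(n); K=np.array([[c["fx"],0,c["cx"]],[0,c["fy"],c["cy"]],[0,0,1]])
    if n=="wrist":
        st=st or ctrl.sense(); T=np.eye(4); T[:3,:3]=R.from_euler("xyz",st["tool_rot"],degrees=True).as_matrix(); T[:3,3]=st["position"]
        M=T@c["mount"]; return K,c["dist"],M[:3,:3],M[:3,3]
    return K,c["dist"],R.from_euler("xyz",c["attitude"],degrees=True).as_matrix(),c["origin"]
def onplane(C,uv,z):
    K,d,Rm,o=C; p=cv2.undistortPoints(np.array(uv,float).reshape(-1,1,2),K,d).reshape(-1,2)
    r=np.c_[p,np.ones(len(p))]@Rm.T; return o+r*((z-o[2])/r[:,2])[:,None]
def proj(C,P):
    K,d,Rm,o=C; q=(np.atleast_2d(P)-o)@Rm
    return cv2.projectPoints(q.reshape(-1,1,3),np.zeros(3),np.zeros(3),K,d)[0].reshape(-1,2)
def spots(n,q,z,C=None):
    C=C or cam(n)
    return [(np.round(onplane(C,d["at"],z)[0,:2],4).tolist(),np.round(d["at"]).tolist(),round(d["p"],2)) for d in ctrl.spot_point(n,q)[:2]]
E
python3 - <<'E'
from h import *
im=ctrl.get_image("top"); ctrl.get_image("side")
for n in ("top","side"):
    for q,z in [("jug",.004),("jug_grip",.046),("spout",.069),("jug_handle",.06),("mat",.004),("carton",0),("carton_mouth",.055),("bottle",0),("marker",0),("scissors",0),("tape_a",0),("parcel",0)]:
        print(n,q,spots(n,q,z))
C=cam("top")
for q in ("jug","mat","carton"):
    for d in ctrl.cut_out("top",q)[:2]:
        m=d["pixels"]; print(q,d["box"],round(d["p"],2),m.sum(),cv2.minAreaRect(np.argwhere(m)[:,::-1].astype(np.float32)))
a=cv2.resize(im[190:280,130:240],None,fx=4,fy=4,interpolation=cv2.INTER_CUBIC);b=cv2.resize(im[180:270,360:460],None,fx=4,fy=4,interpolation=cv2.INTER_CUBIC)
cv2.imwrite("pics/crop1.png",cv2.resize(np.hstack([a,b]),(800,int(800*a.shape[0]/(a.shape[1]+b.shape[1])))))
E
```

```text
top jug [([0.5772, 0.2365], [195.0, 232.0], 0.82), ([0.5923, 0.249], [189.0, 226.0], 0.49)]
top jug_grip [([0.6684, -0.0036], [310.0, 181.0], 0.69), ([0.5761, 0.2353], [190.0, 229.0], 0.6)]
top spout [([0.5654, 0.2281], [191.0, 231.0], 0.55)]
top jug_handle [([0.5852, 0.1912], [211.0, 222.0], 0.6)]
top mat [([0.5749, 0.2209], [202.0, 233.0], 0.86), ([0.5681, 0.3204], [154.0, 238.0], 0.22)]
top carton [([0.3695, -0.1875], [406.0, 330.0], 0.93), ([0.5462, -0.1935], [404.0, 242.0], 0.8)]
top carton_mouth [([0.5369, -0.2053], [415.0, 241.0], 0.9), ([0.3646, -0.1876], [411.0, 331.0], 0.61)]
top bottle [([0.5407, -0.0072], [313.0, 247.0], 0.68), ([0.5811, 0.2401], [194.0, 231.0], 0.16)]
top marker [([0.6777, -0.0018], [309.0, 183.0], 0.6)]
top scissors [([0.4313, 0.0008], [311.0, 301.0], 0.63)]
top tape_a [([0.3673, 0.2786], [173.0, 336.0], 0.82), ([0.5605, -0.3927], [500.0, 233.0], 0.55)]
top parcel [([0.5376, -0.0061], [313.0, 249.0], 0.67), ([0.5593, 0.3838], [125.0, 243.0], 0.63)]
side jug [([0.5692, 0.2302], [232.0, 338.0], 0.79)]
side jug_grip [([0.5661, 0.2347], [229.0, 329.0], 0.68
[... 827 characters left out ...]
 210.0, 75.7, 41.7] 0.6 1841 ((187.90000915527344, 230.70001220703125), (37.31486892700195, 73.9972915649414), 71.56504821777344)
mat [176.6, 206.0, 58.6, 59.7] 0.9 1586 ((205.81082153320312, 234.13514709472656), (52.93647384643555, 61.15642547607422), 9.462322235107422)
mat [292.3, 156.4, 40.2, 54.5] 0.24 501 ((310.10467529296875, 182.79428100585938), (60.205963134765625, 9.199434280395508), 57.425941467285156)
carton [372.3, 192.3, 79.3, 81.0] 0.82 4664 ((415.0408020019531, 232.1999053955078), (68.54203796386719, 78.89643096923828), 84.17366027832031)
carton [372.8, 305.5, 76.9, 54.7] 0.71 3326 ((410.5141296386719, 331.363525390625), (72.2352066040039, 47.67660903930664), 5.90614128112793)
```

View pics/crop1.png

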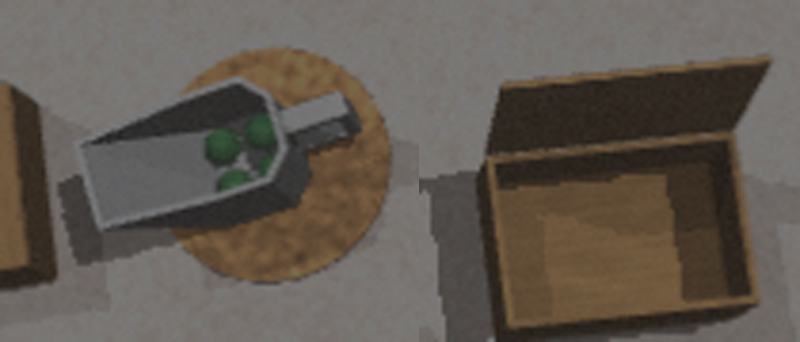

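The crop confirms both:
- **Jug:** the spout lip corners are at crop (80,143) and (100,228), with the green marbles inside.
- **Carton:** brown and open, with rim corners at crop (487,155), (738,135), (757,300) and (507,325) and the lid standing on the far side.

Next I'll turn these pixels into positions and work out the first move.

```bash
cat >> h.py <<'E'
def pose(st=None):
    st=st or ctrl.sense(); T=np.eye(4); T[:3,:3]=R.from_euler("xyz",st["tool_rot"],degrees=True).as_matrix(); T[:3,3]=st["position"]; return T
def log(st=None):
    import json; st=st or ctrl.sense()
    open("log.jsonl","a").write(json.dumps([list(map(float,st[k])) for k in("joint_pos","position","tool_rot")])+"\n")
def delta(T,p,Rm):
    "shift cm, rotvec rad in tool axes of T"
    return np.round(np.r_[T[:3,:3].T@(np.array(p)-T[:3,3])*100, R.from_matrix(T[:3,:3].T@Rm).as_rotvec()],3)
def down(az):
    "tool down, tool y at azimuth az deg"
    a=np.radians(az); x=np.array([0,0,-1.]); y=np.array([np.cos(a),np.sin(a),0]); return np.c_[x,y,np.cross(x,y)]
E
python3 - <<'E'
from h import *
C=cam("top")
f=lambda pts,ox,oy,z,x0=0:onplane(C,[(ox+(x-x0)/3.81,oy+y/3.81) for x,y in pts],z)[:,:2]
c=f([(487,155),(738,135),(757,300),(507,325)],360,180,.055,419); print("carton",c.round(4).tolist(),c.mean(0),[np.linalg.norm(c[i]-c[(i+1)%4]).round(4) for i in range(4)])
e=(c[0]-c[1]+c[3]-c[2]); print("carton yaw",np.degrees(np.arctan2(-e[0],e[1])))
s=f([(80,143),(100,228)],130,190,.069); print("spout",s,s.mean(0))
h=f([(285,120),(345,98)],130,190,.064);print("handle",h)
print("mat",f([(272,165)],130,190,.004))
T=pose(); print(T.round(3)); log()
print(delta(T,(.57,.233,.37),down(15)))
E
```

```text
carton [[0.58, -0.1352], [0.5872, -0.2654], [0.5008, -0.2689], [0.4915, -0.1411]] [ 0.539874  -0.2026454] [np.float64(0.1304), np.float64(0.0864), np.float64(0.1281), np.float64(0.0887)]
carton yaw 3.6797007853054624
spout [[0.57507075 0.30747692]
 [0.53060244 0.29555889]] [0.5528366 0.3015179]
handle [[0.58538654 0.20298843]
 [0.5961254  0.17217396]]
mat [[0.5751185  0.22280591]]
[[ 0.     0.307 -0.952  0.169]
 [-0.    -0.952 -0.307 -0.523]
 [-1.     0.     0.     0.405]
 [ 0.     0.     0.     1.   ]]
[  3.469 -59.691 -61.4    -1.521   0.     -0.   ]
```

```bash
python3 -m handwheel '[3.5,-30,-31,-0.76,0,0, 3.5,-30,-31,-0.76,0,0, 3.5,-30,-31,-0.76,0,0, 3.5,-30,-31,-0.76,0,0, 3.5,-30,-31,-0.76,0,0, 3.5,-30,-31,-0.76,0,0, 3.5,-59.7,-61.4,-1.52,0,0, 3.5,-59.7,-61.4,-1.52,0,0, 3.5,-59.7,-61.4,-1.52,0,0, 3.5,-59.7,-61.4,-1.52,0,0, 3.5,-59.7,-61.4,-1.52,0,0, 3.5,-59.7,-61.4,-1.52,0,0, 3.5,-59.7,-61.4,-1.52,0,0, 3.5,-59.7,-61.4,-1.52,0,0, 3.5,-59.7,-61.4,-1.52,0,0, 3.5,-59.7,-61.4,-1.52,0,0, 3.5,-59.7,-61.4,-1.52,0,0, 3.5,-59.7,-61.4,-1.52,0,0, 3.5,-59.7,-61.4,-1.52,0,0]' 1
python3 - <<'E'
from h import *
st=ctrl.sense(); log(st); print(st["clock"],st["joint_pos"].round(2),st["position"].round(4))
im=ctrl.get_image("wrist"); C=cam("wrist",st); cv2.imwrite("pics/w1.png",im)
for q,z in [("jug_grip",.046),("spout",.069),("jug_handle",.06),("mat",.004)]: print(q,spots("wrist",q,z,C))
T=pose()
E
```

```text
clock: 4.8
position: [0.5703, 0.2345, 0.3685]
tool_rot: [-77.6, 89.9, -152.5]
wrist_force: [0.3, -0.4, -0.5]
width: 0.0853
4.8 [ 1.709e+01  1.406e+01  7.224e+01 -2.000e-02  9.381e+01  1.990e+00] [0.5703 0.2345 0.3685]
jug_grip [([0.5756, 0.2309], [331.0, 228.0], 0.68)]
spout [([0.5528, 0.3007], [326.0, 129.0], 0.72)]
jug_handle [([0.5893, 0.1891], [334.0, 288.0], 0.81)]
mat []
```

```bash
python3 - <<'E'
from h import *
im=cv2.imread("pics/w1.png"); C=cam("wrist")
a=np.radians(105);J=lambda p:np.array([.571,.233,.004])+R.from_euler("z",105,degrees=True).apply(p)
for p in [(71,21,65),(71,-21,65),(-15,29.5,65),(12,29.5,65),(-15,-29.5,65),(12,-29.5,65),(-64,0,60)]:
    cv2.circle(im,tuple(int(v) for v in proj(C,J(np.array(p)/1000))[0].round()),2,(0,0,255),-1)
cv2.imwrite("pics/w1c.png",cv2.resize(im[90:340,200:460],None,fx=2.3,fy=2.3))
E
```

```text
(no output)
```

View pics/w1c.png

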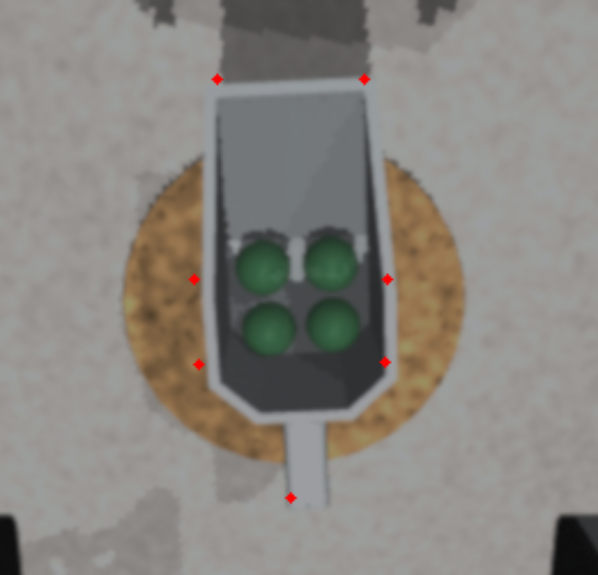

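```bash
python3 - <<'E'
from h import *
from scipy.optimize import least_squares
C=cam("wrist")
M=np.array([(71,21,65),(71,-21,65),(-15,29.5,65),(-15,-29.5,65),(-64,0,60)])/1000
px=np.array([(214,86),(367,80),(210,387),(396,378),(308,506)])/2.3+[200,90]
f=lambda v:(proj(C,np.array([v[0],v[1],.004])+R.from_euler("z",v[2],degrees=True).apply(M))-px).ravel()
s=least_squares(f,[.571,.233,105]); print(s.x,s.fun.round(1))
m=np.array([(123,298),(464,298)])/2.3+[200,90]; print("mat",onplane(C,m,.004), onplane(C,(np.array([293,463])/2.3+[200,90]),.004))
g=s.x; T=pose()
print("TCP target descend", delta(T,(g[0],g[1],.203),down(g[2]-90)))
E
```

```text
[  0.57498526   0.23031163 107.44129096] [ 1.7  3.5 -1.4  3.2 -0.3 -4.2  0.  -3.8 -0.  -0.1]
mat [[0.51255231 0.20636813 0.004     ]
 [0.6381927  0.23965591 0.004     ]] [[0.59296074 0.15660286 0.004     ]]
TCP target descend [ 1.6746e+01  4.7000e-01  2.6000e-01 -4.5000e-02  0.0000e+00 -1.0000e-03]
```

```bash
python3 -m handwheel '[5,0.4,0.2,-0.04,0,0, 10,0.4,0.2,-0.04,0,0, 13,0.4,0.2,-0.04,0,0, 15,0.4,0.2,-0.04,0,0, 16.7,0.4,0.2,-0.04,0,0, 16.7,0.4,0.2,-0.04,0,0]' 1
python3 -m handwheel '[0,0,0,0,0,0, 0,0,0,0,0,0, 0,0,0,0,0,0, 0,0,0,0,0,0, 0,0,0,0,0,0]' 0.3
python3 -c "
from h import *; log();print(ctrl.sense()['joint_pos'].round(2))"
```

```text
clock: 5.65
position: [0.573, 0.2306, 0.1999]
tool_rot: [-88.5, 89.7, -161.3]
wrist_force: [0.6, -0.0, -0.3]
width: 0.0852
clock: 6.15
position: [0.5751, 0.2323, 0.2051]
tool_rot: [82.2, 89.8, 9.4]
wrist_force: [-0.7, -1.0, 5.1]
width: 0.0582
[ 1.676e+01  2.030e+01  8.352e+01 -3.000e-02  7.595e+01 -4.700e-01]
```

```bash
python3 -m handwheel '[-1,0,0,0,0,0, -3,0,0,0,0,0, -6,0,0,0,0,0, -9,0,0,0,0,0, -12,0,0,0,0,0, -14,0,0,0,0,0, -15,0,0,0,0,0, -15,0,0,0,0,0]'
cat > kin.py <<'E'
from h import *
import json
from scipy.optimize import least_squares
L=[list(map(np.array,json.loads(l))) for l in open("log.jsonl")]
def fk(q,p):
    d1,e,L2,a3,L3,d6,a1=p; q=np.radians(q); r=lambda ax,a:R.from_euler(ax,a)
    A=r("z",q[0]); B=A*r("y",q[1]); Cc=B*r("y",q[2]); 
    F=Cc*r("z",q[3]); G=F*r("y",q[4]); H=G*r("z",-q[5]*SG)   # tool axis = local z
    pos=A.apply([a1,e,d1])+B.apply([0,0,L2])+Cc.apply([a3,0,L3])+H.apply([0,0,d6])
    return pos,H
SG=-1
def fit():
    f=lambda p:np.concatenate([fk(l[0],p)[0]-l[1] for l in L]+[1e-3*(np.array(p)-p0)])
    p0=np.array([.3,.056,.35,0,.35,.1,0]); return least_squares(f,p0)
E
python3 - <<'E'
from kin import *
log(); L.append([np.array(ctrl.sense()[k]) for k in("joint_pos","position","tool_rot")])
s=fit(); print(s.x.round(4)); 
for l in L:
    p,H=fk(l[0],s.x); print(((p-l[1])*1000).round(1)); 
    print((H.as_matrix().T@R.from_euler("xyz",l[2],degrees=True).as_matrix()).round(2).tolist())
print(ctrl.sense()["clock"],ctrl.sense()["position"],ctrl.sense()["width"])
E
```

```text
clock: 6.95
position: [0.5744, 0.2323, 0.3543]
tool_rot: [89.4, 89.8, 16.7]
wrist_force: [0.1, -0.7, -2.5]
width: 0.058
[ 0.1607  0.0566  0.449   0.1008  0.4998  0.1594 -0.    ]
[ 0. -0.  0.]
[[-0.0, -1.0, -0.0], [0.0, 0.0, -1.0], [1.0, -0.0, 0.0]]
[-0. -0. -0.]
[[0.0, -1.0, -0.0], [0.0, 0.0, -1.0], [1.0, 0.0, 0.0]]
[-0. -0.  0.]
[[-0.0, -1.0, -0.0], [0.0, 0.0, -1.0], [1.0, -0.0, 0.0]]
[ 0.  0. -0.]
[[0.0, -1.0, -0.0], [0.0, 0.0, -1.0], [1.0, 0.0, 0.0]]
6.95 [0.57443324 0.23229396 0.3542572 ] 0.05800692158840205
```

```bash
cat >> kin.py <<'E'
LO=np.array([-177.83,-43.37,15.69,-61.86,9.47,-147.06]);HI=np.array([177.83,116.18,146.23,241.86,152.12,147.06])
Q=np.array([[0,-1,0],[0,0,-1],[1,0,0.]])  # H^T * Rtool
P=fit().x
def ik(pos,Rt,q0,m=1):
    def f(q):
        p,H=fk(q,P); return np.r_[(p-pos)*10,R.from_matrix(Rt.T@(H.as_matrix()@Q)).as_rotvec()*2]
    s=least_squares(f,np.clip(q0,LO+m,HI-m),bounds=(LO+m-.01,HI-m+.01)); return s.x,np.linalg.norm(s.fun)
def jugR(psi,tip): return R.from_euler("z",psi,degrees=True)*R.from_euler("y",tip,degrees=True)
TJ=np.array([[0,0,-1],[0,-1,0],[-1,0,0.]])  # tool axes in jug frame (columns x,y,z)
def tcp_from_spout(S,psi,tip,g=(0,0,.200)):
    J=jugR(psi,tip); o=np.array(S)-J.apply([.071,0,.065]); return o+J.apply(g),J.as_matrix()@TJ,o
E
python3 - <<'E'
from kin import *
M=np.array([.540,-.203])
q0s=np.array([17,20,83,0,76,0.])
for psi in [-100,-90,-85,-80,-75,-70,-60,60,75,85,95,105]:
    h=np.array([np.cos(np.radians(psi)),np.sin(np.radians(psi))])
    for zs in ([.09] if psi<0 else [.15]):
        out=[];best=None
        for j60 in (-140,-60,0,60,140):
            q=np.array([-25,20,83,0,76,j60]);tr=[];err=0
            for tip in range(0,76,5):
                S=np.r_[M-.03*h,zs+ (0.03 if tip<20 else 0)]
                p,Rt,o=tcp_from_spout(S,psi,tip); q,e=ik(p,Rt,q); err=max(err,e); tr.append(q)
            if best is None or err<best[0]: best=(err,tr,p)
        err,tr,p=best;tr=np.array(tr)
        wc=fk(tr[-1],P)[0]-fk(tr[-1],P)[1].apply([0,0,P[5]])
        print(psi,"err",round(err,4),"q0",tr[0].round(0),"q75",tr[-1].round(0),"maxj",np.abs(np.diff(tr,axis=0)).max(0).round(0),"wc",wc.round(3))
E
```

```text
-100 err 0.8275 q0 [-22.  10.  91.  11.  77. 146.] q75 [-46.  34.  81.  59. 114. 144.] maxj [2. 2. 1. 4. 3. 1.] wc [ 0.499 -0.435  0.235]
-90 err 0.5164 q0 [-20.   9.  92.   6.  78. 146.] q75 [-44.  37.  75.  55. 121. 141.] maxj [2. 3. 1. 3. 3. 1.] wc [ 0.54  -0.439  0.235]
-85 err 0.3574 q0 [-19.   8.  93.   4.  79. 146.] q75 [-43.  39.  73.  52. 125. 140.] maxj [2. 3. 2. 4. 3. 2.] wc [ 0.561 -0.438  0.235]
-80 err 0.1964 q0 [-19.   7.  94.   2.  79. 146.] q75 [-41.  40.  70.  50. 128. 138.] maxj [2. 3. 2. 4. 4. 3.] wc [ 0.581 -0.435  0.235]
-75 err 0.0337 q0 [-18.   6.  95.   0.  79. 146.] q75 [-40.  42.  68.  48. 131. 136.] maxj [2. 3. 2. 4. 4. 3.] wc [ 0.601 -0.431  0.235]
-70 err 0.0 q0 [-18.   5.  96.   0.  79. 142.] q75 [-39.  43.  65.  45. 135. 134.] maxj [2. 4. 2. 4. 4. 3.] wc [ 0.621 -0.425  0.235]
-60 err 0.0 q0 [-20.   4.  97.   0.  79. 130.] q75 [-36.  46.  61.  38. 140. 128.] maxj [2. 4. 3. 3. 5. 2.] wc [ 0.658 -0.407  0.235]
60 err 0.2103 q0 [-36.   9.  84.   0.  87.  -6.] q75 [ -5.  28.  79. -61. 108.  27.] maxj [3. 2. 2. 5. 2. 4.] wc [ 0.661 -0.003  0.307]
75 err 0.3936 q0 [-36.  13.  80.  -0.  87. -21.] q75 [ -4.  22.  87. -61.  95.  22.] maxj [3. 2. 3. 5. 4. 4.] wc [0.609 0.017 0.32 ]
85 err 0.5066 q0 [-35.  15.  78.   0.  88. -30.] q75 [ -3.  17.  92. -61.  86.  18.] maxj [2. 1. 4. 5. 5. 4.] wc [0.572 0.022 0.331]
95 err 0.6007 q0 [-34.  17.  75.   0.  88. -39.] q75 [ -4.  12.  97. -61.  76.  12.] maxj [2. 2. 4. 6. 6. 5.] wc [0.533 0.019 0.342]
105 err 0.662 q0 [-33.  18.  73.  -0.  89. -48.] q75 [ -6.   6. 103. -61.  65.   6.] maxj [2. 2. 5. 7. 6. 6.] wc [0.491 0.008 0.351]
```

```bash
cat > plan.py <<'E'
from kin import *
M=np.array([.532,-.2025])
def W(psi,tip,zs,back=.035):
    h=np.array([np.cos(np.radians(psi)),np.sin(np.radians(psi))]); return tcp_from_spout(np.r_[M-back*h,zs],psi,tip)
E
python3 - <<'E'
from plan import *
st=ctrl.sense(); T=pose(st); q=st["joint_pos"]
az0=np.degrees(np.arctan2(T[1,1],T[0,1])); print("tool y az",az0)
B,RB,o=W(-70,0,.275); print("B",B,o)
mid=(T[:3,3]+B)/2; mid[2]=.41
def chk(n,p,Rt,q):
    q,e=ik(p,Rt,q); print(n,q.round(0),"err",round(e,4)); return q
q=chk("A",np.r_[T[:2,3],.41],T[:3,:3],q); q=chk("mid",mid,down((az0-160)/2),q); q=chk("B",B,RB,q)
print("1:",delta(T,mid,down((az0-160)/2)))
Tm=np.eye(4);Tm[:3,:3]=down((az0-160)/2);Tm[:3,3]=mid; print("2:",delta(Tm,B,RB))
for psi,tip,zs in [(-70,10,.26),(-70,20,.245),(-70,30,.23),(-71,40,.2),(-72,45,.15),(-73,50,.1),(-74,55,.095),(-75,60,.095),(-76,65,.095),(-77,70,.095),(-78,75,.095)]:
    p,Rt,o=W(psi,tip,zs); q=chk((psi,tip),p,Rt,q)
E
```

```text
tool y az 17.252529828911147
B [ 0.49574586 -0.10289258  0.41      ] [ 0.49574586 -0.10289258  0.21      ]
A [17. 14. 68. -0. 98. -0.] err 0.0
mid [ 1.  4. 79.  0. 97. 72.] err 0.0
B [-18.  -1.  84.   0.  97. 142.] err 0.0
1: [-5.5980e+00 -8.7130e+00  1.4839e+01  1.5470e+00 -2.0000e-03 -2.0000e-03]
2: [-0.    14.625  9.081  1.547  0.     0.   ]
(-70, 10) [-23.   3.  81.   8. 103. 139.] err 0.0
(-70, 20) [-26.   8.  78.  14. 109. 137.] err 0.0
(-70, 30) [-30.  13.  75.  21. 115. 135.] err 0.0
(-71, 40) [-33.  18.  74.  27. 119. 135.] err 0.0
(-72, 45) [-34.  22.  76.  29. 117. 133.] err 0.0
(-73, 50) [-36.  27.  77.  31. 116. 131.] err 0.0
(-74, 55) [-37.  30.  75.  34. 119. 132.] err 0.0
(-75, 60) [-38.  32.  74.  38. 122. 133.] err 0.0
(-76, 65) [-39.  35.  73.  41. 124. 134.] err 0.0
(-77, 70) [-40.  37.  72.  45. 127. 135.] err 0.0
(-78, 75) [-41.  39.  71.  49. 129. 137.] err 0.0
```

```bash
python3 -m handwheel '[-2,0,0,0,0,0, -4,0,0,0,0,0, -5.6,-0.7,1.2,0.13,0,0, -5.6,-1.4,2.4,0.26,0,0, -5.6,-2.2,3.7,0.39,0,0, -5.6,-2.9,4.9,0.52,0,0, -5.6,-3.6,6.2,0.65,0,0, -5.6,-4.3,7.4,0.78,0,0, -5.6,-5.1,8.7,0.91,0,0, -5.6,-5.8,9.9,1.04,0,0, -5.6,-6.5,11.1,1.16,0,0, -5.6,-7.3,12.4,1.29,0,0, -5.6,-8,13.6,1.42,0,0, -5.6,-8.7,14.8,1.55,0,0]'
python3 -m handwheel '[0,1.2,0.8,0.13,0,0, 0,2.4,1.5,0.26,0,0, 0,3.7,2.3,0.39,0,0, 0,4.9,3,0.52,0,0, 0,6.1,3.8,0.65,0,0, 0,7.3,4.5,0.78,0,0, 0,8.5,5.3,0.91,0,0, 0,9.8,6,1.04,0,0, 0,11,6.8,1.16,0,0, 0,12.2,7.6,1.29,0,0, 0,13.4,8.3,1.42,0,0, 0,14.6,9.1,1.55,0,0, 0,14.6,9.1,1.55,0,0, 0,14.6,9.1,1.55,0,0, 0,14.6,9.1,1.55,0,0]'
python3 - <<'E'
from plan import *
st=ctrl.sense(); T=pose(st); log(st)
print(st["clock"],st["joint_pos"].round(1),T[:3,3].round(4),np.degrees(np.arctan2(T[1,1],T[0,1])),st["width"])
im=ctrl.get_image("top"); cv2.imwrite("pics/t2.png",cv2.resize(im[150:320,220:460],None,fx=3,fy=3)); C=cam("top")
for q,z in [("carton_mouth",.055),("jug_handle",.27),("spout",.275)]: print(q,spots("top",q,z,C))
B,RB,o=W(-70,0,.275)
Tb=np.eye(4);Tb[:3,:3]=RB;Tb[:3,3]=B
print("fix",delta(T,B,RB))
for psi,tip,zs in [(-70,10,.265),(-70,20,.255),(-70,30,.24),(-71,40,.2),(-72,45,.15),(-73,50,.1)]:
    p,Rt,_=W(psi,tip,zs); print(psi,tip,delta(T,p,Rt).tolist())
E
```

```text
clock: 8.35
position: [0.5348, 0.0645, 0.4061]
tool_rot: [-16.6, 89.7, -178.5]
wrist_force: [-0.4, 0.8, -1.3]
width: 0.058
clock: 9.85
position: [0.4951, -0.1017, 0.4078]
tool_rot: [37.7, 89.9, 147.5]
wrist_force: [-0.7, -0.2, -2.5]
width: 0.0583
9.85 [-18.   -0.7  84.1   0.   96.7 142.2] [ 0.4951 -0.1017  0.4078] -160.23149976821563 0.05832314810664159
carton_mouth [([0.5399, -0.2044], [414.0, 240.0], 0.96), ([0.3663, -0.1868], [410.0, 330.0], 0.75)]
jug_handle [([0.4836, -0.0635], [349.0, 251.0], 0.8)]
spout [([0.5164, -0.1656], [415.0, 227.0], 0.73)]
fix [-0.22  -0.023 -0.138 -0.004  0.001 -0.001]
-70 10 [-0.251, -0.033, -2.59, -0.004, -0.173, -0.001]
-70 20 [0.159, -0.044, -5.184, -0.004, -0.348, -0.0]
-70 30 [1.528, -0.056, -7.841, -0.004, -0.522, 0.0]
-71 40 [5.861, -0.076, -10.485, 0.012, -0.697, -0.006]
-72 45 [11.198, -0.046, -11.778, 0.029, -0.784, -0.013]
-73 50 [16.646, 0.026, -13.036, 0.045, -0.871, -0.022]
```

View pics/t2.png

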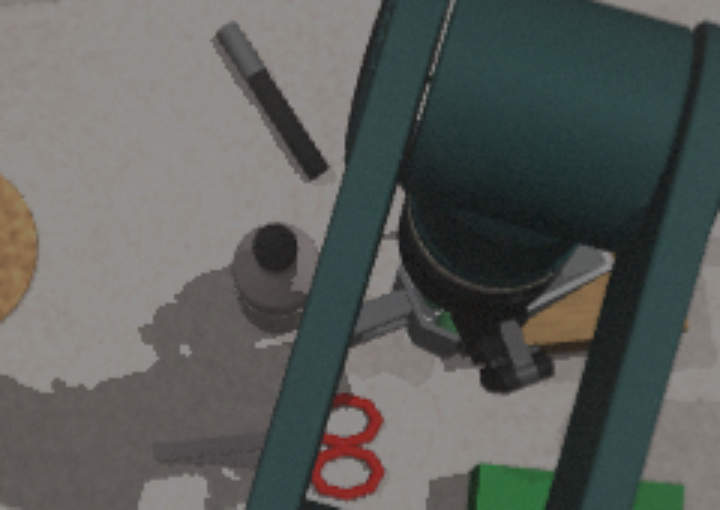

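The top view shows the jug held upright with its handle at crop (385,318) and its spout over the carton. The bottle, marker and scissors haven't moved. Step 1's pose has been held, so I'll tip to 50° and lower.

```bash
python3 -m handwheel '[-0.2,0,-1.3,0,-0.087,0, -0.2,0,-2.6,0,-0.174,0, 0,0,-3.9,0,-0.26,0, 0.2,0,-5.2,0,-0.348,0, 0.8,0,-6.5,0,-0.435,0, 1.5,0,-7.8,0,-0.522,0, 3.5,0,-9.1,0,-0.61,0, 5.9,0,-10.5,0.01,-0.697,0, 8.5,0,-11.1,0.02,-0.74,-0.01, 11.2,0,-11.8,0.03,-0.784,-0.01, 14,0,-12.4,0.04,-0.82,-0.02, 16.6,0,-13,0.045,-0.871,-0.02, 16.6,0,-13,0.045,-0.871,-0.02, 16.6,0,-13,0.045,-0.871,-0.02]'
python3 - <<'E'
from plan import *
st=ctrl.sense(); T=pose(st); log(st)
print(st["clock"],st["joint_pos"].round(1),st["width"],st["wrist_force"].round(1)); p,H=fk(st["joint_pos"],P); print("fkerr",p-T[:3,3])
p,Rt,_=W(-73,50,.1);print("err",delta(T,p,Rt))
for psi,tip in [(-74,55),(-75,60),(-76,65),(-77,70),(-78,75)]:
    p,Rt,_=W(psi,tip,.095); print(psi,tip,delta(T,p,Rt).tolist())
im=ctrl.get_image("side"); cv2.imwrite("pics/s3.png",cv2.resize(im[110:310,230:470],None,fx=3,fy=3))
E
```

```text
clock: 11.45
position: [0.5389, -0.2246, 0.2427]
tool_rot: [0.1, 40.1, 107.0]
wrist_force: [0.3, -0.0, -1.2]
width: 0.0585
11.45 [-35.2  26.3  77.2  31.4 115.9 131.5] 0.058460361131786674 [ 0.3 -0.  -1.2]
fkerr [-0.00165299  0.00535078  0.00259495]
err [ 0.133  0.017 -0.091 -0.002 -0.002  0.   ]
-74 55 [-0.11, 0.075, -1.677, 0.009, -0.089, -0.013]
-75 60 [-0.566, 0.174, -2.925, 0.018, -0.176, -0.028]
-76 65 [-0.91, 0.309, -4.207, 0.027, -0.264, -0.044]
-77 70 [-1.137, 0.478, -5.512, 0.034, -0.351, -0.06]
-78 75 [-1.247, 0.676, -6.829, 0.039, -0.438, -0.077]
```

View pics/s3.png

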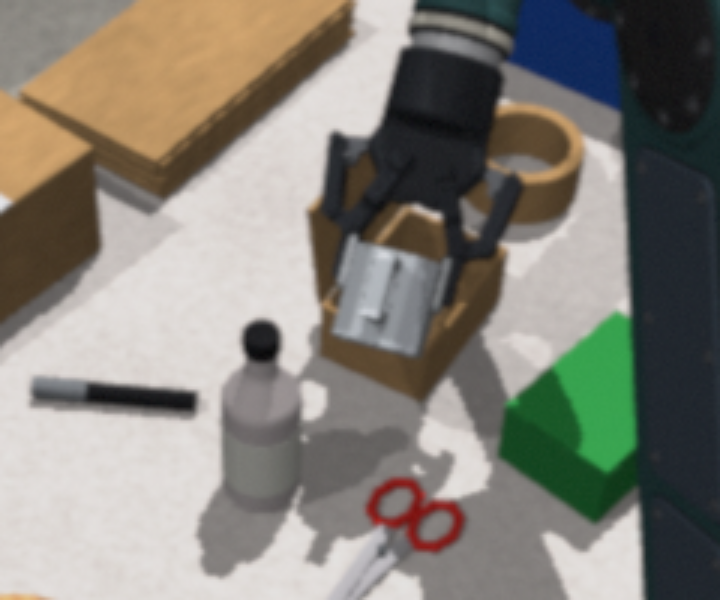

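The jug is tipped 50° with its lip over the carton mouth, at crop (385,350). The finger linkage is close to the lid, so I'll pour 1 cm higher and 5 mm nearer the robot.

```bash
python3 - <<'E'
from plan import *
import plan
plan.M=np.array([.527,-.2025]); st=ctrl.sense(); T=pose(st); q=st["joint_pos"]
for psi,tip in [(-74,53),(-74,56),(-75,60),(-75,65),(-76,70),(-77,76)]:
    p,Rt,_=W(psi,tip,.106); q,e=ik(p,Rt,q); print(psi,tip,delta(T,p,Rt).tolist(),round(e,4),q.round(0))
E
```

```text
-74 53 [-0.399, 0.569, -0.363, 0.011, -0.056, -0.012] 0.0 [-36.  27.  77.  34. 118. 132.]
-74 56 [-0.711, 0.581, -1.098, 0.011, -0.109, -0.013] 0.0 [-37.  28.  76.  35. 120. 132.]
-75 60 [-1.065, 0.678, -2.1, 0.02, -0.178, -0.027] 0.0 [-38.  30.  75.  38. 122. 133.]
-75 65 [-1.41, 0.715, -3.384, 0.019, -0.266, -0.028] 0.0 [-39.  33.  74.  41. 126. 134.]
-76 70 [-1.637, 0.868, -4.691, 0.027, -0.353, -0.044] 0.0 [-40.  35.  73.  45. 128. 136.]
-77 76 [-1.756, 1.064, -6.276, 0.032, -0.457, -0.061] 0.0 [-41.  38.  72.  50. 131. 138.]
```

```bash
python3 -m handwheel '[-0.4,0.57,-0.4,0.01,-0.056,-0.01, -0.4,0.57,-0.4,0.01,-0.056,-0.01, -0.6,0.57,-0.7,0.01,-0.08,-0.01, -0.7,0.58,-1.1,0.01,-0.109,-0.01, -0.8,0.6,-1.35,0.012,-0.126,-0.017, -0.9,0.63,-1.6,0.015,-0.143,-0.02, -1,0.65,-1.85,0.018,-0.16,-0.024, -1.07,0.68,-2.1,0.02,-0.178,-0.027, -1.15,0.69,-2.4,0.02,-0.2,-0.027, -1.24,0.7,-2.75,0.02,-0.222,-0.028, -1.33,0.71,-3.07,0.02,-0.244,-0.028, -1.41,0.72,-3.4,0.02,-0.266,-0.028, -1.5,0.76,-3.8,0.022,-0.295,-0.033, -1.57,0.81,-4.25,0.024,-0.324,-0.038, -1.64,0.87,-4.7,0.027,-0.353,-0.044, -1.68,0.93,-5.2,0.028,-0.388,-0.05, -1.72,1,-5.75,0.03,-0.422,-0.055, -1.76,1.06,-6.3,0.032,-0.457,-0.06, -1.76,1.06,-6.3,0.032,-0.457,-0.06, -1.76,1.06,-6.3,0.032,-0.457,-0.06]'
python3 -m handwheel '[0,0,0,0,0,0, 0,0,0,0,0,0, 0,0,0,0,0,0, 0,0,0,0,0,0, 0,0,0,0,0,0]'
python3 - <<'E'
from plan import *
st=ctrl.sense(); T=pose(st); log(st)
print(st["clock"],st["joint_pos"].round(1),st["width"],st["wrist_force"].round(1))
im=ctrl.get_image("side"); a=cv2.resize(im[110:310,230:470],None,fx=2.4,fy=2.4)[:,:400]
print([(d["at"].round() if hasattr(d["at"],"round") else d["at"],d["p"]) for d in ctrl.spot_point("side","marble0_center")])
im=ctrl.get_image("top"); b=cv2.resize(im[170:290,340:440],None,fx=4,fy=4)
cv2.imwrite("pics/m4.png",np.hstack([a,b]))
# plan of untip: tip 45 spout z .15, then upright at z .275
for psi,tip,zs in [(-74,60,.12),(-72,45,.16),(-71,30,.22),(-70,15,.26),(-70,0,.28)]:
    p,Rt,_=W(psi,tip,zs); print(psi,tip,delta(T,p,Rt).tolist())
E
```

```text
clock: 13.5
position: [0.5442, -0.2796, 0.2055]
tool_rot: [0.1, 13.9, 103.1]
wrist_force: [-0.7, 0.1, -1.8]
width: 0.0583
clock: 14.0
position: [0.5442, -0.2794, 0.2061]
tool_rot: [0.1, 13.9, 103.1]
wrist_force: [-0.4, -0.1, -0.9]
width: 0.0579
14.0 [-40.7  38.1  71.7  49.4 131.  137.5] 0.057934675080542765 [-0.4 -0.1 -0.9]
[]
-74 60 [2.008, -0.777, 4.923, -0.021, 0.281, 0.047]
-72 45 [4.153, -0.615, 11.293, -0.045, 0.542, 0.075]
-71 30 [6.337, -0.213, 18.71, -0.066, 0.804, 0.084]
-70 15 [9.278, 0.325, 23.184, -0.091, 1.065, 0.09]
-70 0 [12.728, 0.778, 24.679, -0.104, 1.326, 0.079]
```

View pics/m4.png

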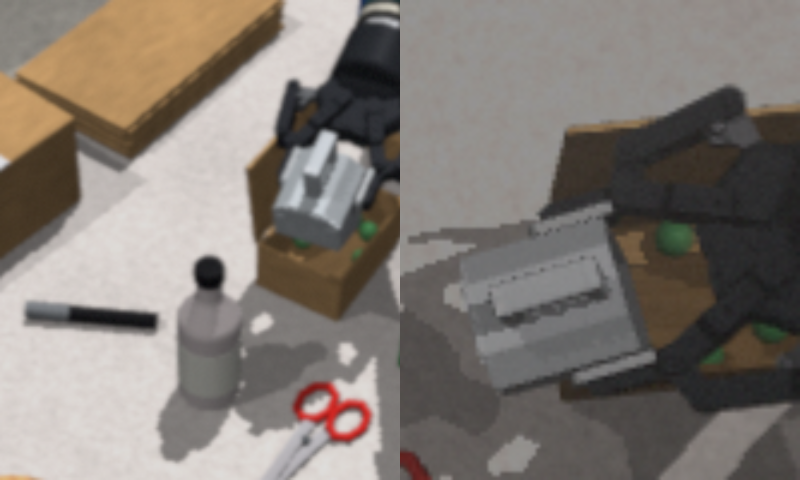

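At least three marbles are visible in the carton, at crop (675,238), (712,353) and (770,330). The fourth is probably hidden by the arm. I'll raise the jug upright again and check.

```bash
python3 -m handwheel '[1,-0.4,2.5,-0.01,0.14,0.024, 2,-0.78,4.9,-0.02,0.281,0.047, 2.7,-0.7,7,-0.03,0.37,0.056, 3.4,-0.65,9.1,-0.037,0.455,0.066, 4.2,-0.6,11.3,-0.045,0.542,0.075, 4.9,-0.5,13.7,-0.05,0.63,0.078, 5.6,-0.35,16.2,-0.06,0.715,0.08, 6.3,-0.2,18.7,-0.066,0.804,0.084, 7.3,0,20.2,-0.074,0.89,0.086, 8.3,0.15,21.7,-0.082,0.98,0.088, 9.3,0.3,23.2,-0.09,1.065,0.09, 10.4,0.5,23.7,-0.095,1.15,0.086, 11.6,0.65,24.2,-0.1,1.24,0.082, 12.7,0.78,24.7,-0.104,1.326,0.079, 12.7,0.78,24.7,-0.104,1.326,0.079, 12.7,0.78,24.7,-0.104,1.326,0.079]'
python3 - <<'E'
from plan import *
st=ctrl.sense(); T=pose(st); log(st)
az0=np.degrees(np.arctan2(T[1,1],T[0,1]));print(st["clock"],st["joint_pos"].round(1),T[:3,3].round(4),az0,st["width"])
ctrl.get_image("side");C=cam("side")
print(spots("side","marble0_center",.014,C),[(np.round(d["at"]),d["p"]) for d in ctrl.spot_point("side","marble0_center")])
im=ctrl.get_image("wrist"); cv2.imwrite("pics/w5.png",im)
G=np.array([.575,.2225,.43]); az=17.25
mid=np.r_[(T[:2,3]+G[:2])/2,.43]; am=(az0+az)/2; Tm=np.eye(4);Tm[:3,:3]=down(am);Tm[:3,3]=mid
print(delta(T,mid,down(am)),delta(Tm,G,down(az)))
E
```

```text
clock: 15.75
position: [0.4956, -0.1028, 0.4151]
tool_rot: [9.8, 89.8, 119.9]
wrist_force: [0.3, 0.6, -2.1]
width: 0.0585
15.75 [-1.820e+01 -7.000e-01  8.320e+01  1.000e-01  9.760e+01  1.418e+02] [ 0.4956 -0.1028  0.4151] -159.96897542831758 0.05850283759624233
[] []
[-1.4560e+00 -9.3020e+00  1.3927e+01 -1.5470e+00  3.0000e-03  2.0000e-03] [  0.    -14.145  -8.962  -1.547   0.      0.   ]
```

```bash
python3 -m handwheel '[-1.5,-0.8,1.2,-0.13,0,0, -1.5,-1.6,2.3,-0.26,0,0, -1.5,-2.3,3.5,-0.39,0,0, -1.5,-3.1,4.7,-0.52,0,0, -1.5,-3.9,5.8,-0.65,0,0, -1.5,-4.7,7,-0.78,0,0, -1.5,-5.4,8.2,-0.91,0,0, -1.5,-6.2,9.3,-1.04,0,0, -1.5,-7,10.5,-1.16,0,0, -1.5,-7.8,11.7,-1.29,0,0, -1.5,-8.6,12.8,-1.42,0,0, -1.5,-9.3,13.9,-1.55,0,0]'
python3 -m handwheel '[0,-1.2,-0.8,-0.13,0,0, 0,-2.4,-1.5,-0.26,0,0, 0,-3.6,-2.3,-0.39,0,0, 0,-4.8,-3,-0.52,0,0, 0,-6,-3.8,-0.65,0,0, 0,-7.1,-4.5,-0.78,0,0, 0,-8.3,-5.2,-0.91,0,0, 0,-9.5,-6,-1.04,0,0, 0,-10.7,-6.8,-1.16,0,0, 0,-11.8,-7.5,-1.29,0,0, 0,-13,-8.2,-1.42,0,0, 0,-14.1,-9,-1.55,0,0, 0,-14.1,-9,-1.55,0,0, 0,-14.1,-9,-1.55,0,0]'
python3 - <<'E'
from plan import *
st=ctrl.sense(); T=pose(st); log(st)
az0=np.degrees(np.arctan2(T[1,1],T[0,1]));print(st["clock"],T[:3,3].round(4),az0,st["width"],T[2,0])
im=ctrl.get_image("top")
print([(np.round(d["at"]).tolist(),round(d["p"],2)) for d in ctrl.spot_point("top","marble0_center")])
b=cv2.resize(im[180:280,360:460],None,fx=4,fy=4)
w=ctrl.get_image("wrist"); w=cv2.resize(w,(533,400))[:,66:466]
cv2.imwrite("pics/m6.png",np.hstack([b,w]))
print(delta(T,(.575,.2225,.21),down(17.25)))
E
```

```text
clock: 17.15
position: [0.5364, 0.0591, 0.4295]
tool_rot: [-43.7, 89.9, 155.3]
wrist_force: [-0.7, 0.0, -1.7]
width: 0.0581
clock: 18.55
position: [0.576, 0.2212, 0.4295]
tool_rot: [-99.3, 89.9, -171.9]
wrist_force: [-0.3, 0.1, -1.0]
width: 0.0583
18.55 [0.576  0.2212 0.4295] 17.418581269517798 0.05826461793493292 -0.9999976804803156
[([415.0, 260.0], 0.54)]
[ 2.1946e+01 -8.0000e-03 -1.4800e-01  3.0000e-03 -0.0000e+00  2.0000e-03]
```

View pics/m6.png

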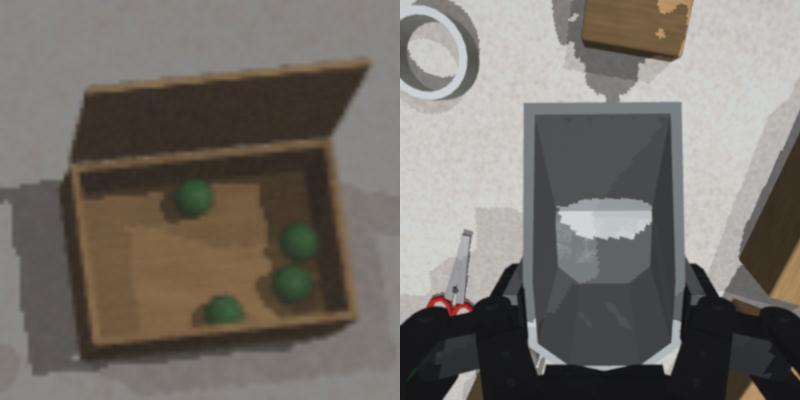

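All four marbles lie in the carton, at crop (195,197), (300,241), (292,283) and (223,310). The jug is empty. I'll set it down on the mat.

```bash
python3 -m handwheel '[3,0,-0.1,0,0,0, 7,0,-0.1,0,0,0, 11,0,-0.1,0,0,0, 15,0,-0.1,0,0,0, 18,0,-0.1,0,0,0, 20,0,-0.1,0,0,0, 21.3,0,-0.1,0,0,0, 21.9,0,-0.1,0,0,0, 21.9,0,-0.1,0,0,0]'
python3 -m handwheel '[0.1,0,0,0,0,0, 0.2,0,0,0,0,0, 0.3,0,0,0,0,0, 0.4,0,0,0,0,0, 0.4,0,0,0,0,0]'
```

```text
clock: 19.6
position: [0.5752, 0.2224, 0.2111]
tool_rot: [-126.3, 89.9, 161.3]
wrist_force: [0.4, 0.5, -1.7]
width: 0.0581
clock: 20.1
position: [0.5751, 0.2227, 0.2073]
tool_rot: [-158.7, 90.0, 128.9]
wrist_force: [0.2, 0.1, -1.5]
width: 0.0585
```

```bash
python3 -m handwheel '[0.1,0,0,0,0,0, 0.2,0,0,0,0,0, 0.2,0,0,0,0,0]'; python3 -m handwheel '[0.1,0,0,0,0,0, 0.1,0,0,0,0,0]';python3 -m handwheel '[0.1,0,0,0,0,0, 0.1,0,0,0,0,0]'
```

```text
clock: 20.4
position: [0.5752, 0.2227, 0.2052]
tool_rot: [-156.1, 90.0, 131.5]
wrist_force: [-0.1, -0.2, -2.0]
width: 0.0581
clock: 20.6
position: [0.5751, 0.2227, 0.2052]
tool_rot: [-169.3, 90.0, 118.3]
wrist_force: [-2.8, -0.4, 4.0]
width: 0.0581
clock: 20.8
position: [0.5751, 0.2227, 0.2051]
tool_rot: [161.4, 90.0, 89.0]
wrist_force: [-4.9, -0.9, 7.9]
width: 0.0583
```

```bash
python3 -m handwheel '[-0.1,0,0,0,0,0, -0.1,0,0,0,0,0]'; python3 -m handwheel '[0,0,0,0,0,0, 0,0,0,0,0,0, 0,0,0,0,0,0, 0,0,0,0,0,0, 0,0,0,0,0,0, 0,0,0,0,0,0, 0,0,0,0,0,0]' 1
python3 -m handwheel '[-2,0,0,0,0,0, -5,0,0,0,0,0, -9,0,0,0,0,0, -14,0,0,0,0,0, -19,0,0,0,0,0, -22,0,0,0,0,0, -22,0,0,0,0,0]'
python3 - <<'E'
from plan import *
st=ctrl.sense(); T=pose(st); log(st)
im=ctrl.get_image("wrist");C=cam("wrist",st)
for q,z in [("jug_grip",.046),("spout",.069),("jug_handle",.06)]: print(q,spots("wrist",q,z,C))
t=ctrl.get_image("top"); Ct=cam("top")
for q,z in [("carton_mouth",.055),("lid_edge",.145)]: print(q,spots("top",q,z,Ct))
cv2.imwrite("pics/m7.png",np.hstack([cv2.resize(im,(533,400))[:,66:466],cv2.resize(t[180:280,360:460],None,fx=4,fy=4)]))
print(st["clock"],T[:3,3].round(4),st["joint_pos"].round(1))
E
```

```text
clock: 21.0
position: [0.5751, 0.2227, 0.2051]
tool_rot: [177.0, 90.0, 104.6]
wrist_force: [-3.7, -0.3, 6.7]
width: 0.058
clock: 21.7
position: [0.5752, 0.2227, 0.2042]
tool_rot: [-145.5, 90.0, 142.1]
wrist_force: [-0.3, -0.2, -0.9]
width: 0.0856
clock: 22.4
position: [0.5753, 0.2227, 0.4321]
tool_rot: [90.6, 89.2, 18.2]
wrist_force: [0.9, 0.3, 0.5]
width: 0.0853
jug_grip [([0.5757, 0.2251], [320.0, 202.0], 0.64)]
spout [([0.5515, 0.29], [315.0, 123.0], 0.62)]
jug_handle [([0.5915, 0.1818], [322.0, 254.0], 0.73)]
carton_mouth [([0.535, -0.2027], [414.0, 242.0], 0.91), ([0.3678, -0.1867], [410.0, 330.0], 0.63)]
lid_edge [([0.5981, -0.2006], [419.0, 198.0], 0.93), ([0.3156, -0.1705], [411.0, 359.0], 0.7)]
22.4 [0.5753 0.2227 0.4321] [15.9 13.2 66.1  0.  99.9 -1.7]
```

View pics/m7.png

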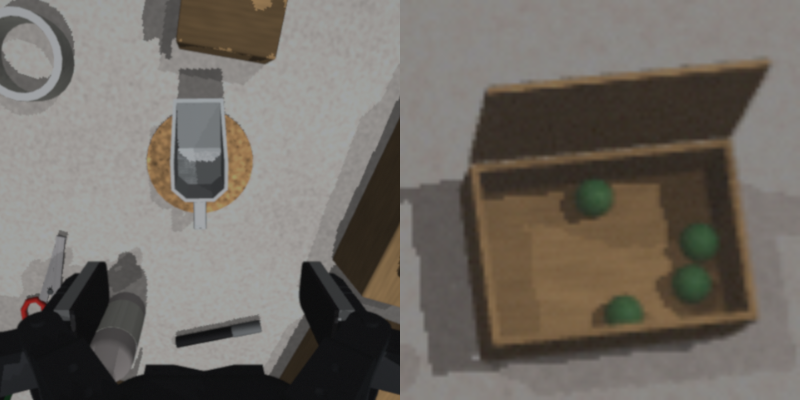

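The jug stands free in the middle of the mat, crop (200,150). All four marbles are in the carton, and the lid stands near 1.7 rad. Now I'll plan the lid push from behind with the gripper shut.

```bash
cat > lid.py <<'E'
from plan import *
c=np.array([.539,-.203]); yw=3.7; ex=np.array([np.cos(np.radians(yw)),np.sin(np.radians(yw))])
RL=down(-90+yw)
def tip(th,r,gap=0.,half=.011):
    t=np.radians(th); d=np.array([-np.cos(t),np.sin(t)]); n=np.array([np.sin(t),np.cos(t)])
    xz=np.array([.045,.0555])+r*d+(.004+gap)*n; xz[0]+=half
    return np.r_[c+ex*xz[0],xz[1]+.173]
E
python3 - <<'E'
from lid import *
st=ctrl.sense();T=pose(st);q=st["joint_pos"]
A=np.r_[c+ex*.10,.40]; Bp=tip(100,.075); Bp[:2]=A[:2]
for n,p in(("A",A),("B",Bp)):
    q,e=ik(p,RL,q); print(n,p.round(4),q.round(0),round(e,4),delta(T,p,RL))
Tb=np.eye(4);Tb[:3,:3]=RL;Tb[:3,3]=Bp
for th,r in [(100,.075),(85,.075),(70,.075),(55,.075),(40,.074),(28,.072),(16,.07),(8,.07),(0,.07)]:
    p=tip(th,r); print(th,p.round(4),delta(Tb,p,RL)[:3])
E
```

```text
A [ 0.6388 -0.1965  0.4   ] [-22.  20.  61.   0.  99.  64.] 0.0 [ 2.1760e+00 -6.5980e+00  4.1874e+01  1.8130e+00  4.0000e-03  4.0000e-03]
B [ 0.6388 -0.1965  0.3017] [-22.  22.  70.  -0.  88.  64.] 0.0 [ 1.2009e+01 -6.5520e+00  4.1880e+01  1.8130e+00  4.0000e-03  4.0000e-03]
100 [ 0.6118 -0.1983  0.3017] [ 0.    -0.     2.704]
85 [ 0.5923 -0.1996  0.3036] [-0.19   0.     4.655]
70 [ 0.573  -0.2008  0.3003] [ 0.132 -0.     6.589]
55 [ 0.5552 -0.202   0.2922] [0.944 0.    8.374]
40 [ 0.5409 -0.2029  0.2791] [ 2.254 -0.     9.812]
28 [ 0.5333 -0.2034  0.2658] [ 3.583  0.    10.569]
16 [ 0.5288 -0.2037  0.2516] [ 5.003  0.    11.019]
8 [ 0.5263 -0.2038  0.2422] [ 5.946 -0.    11.276]
0 [ 0.525  -0.2039  0.2325] [ 6.917  0.    11.4  ]
```

```bash
python3 -m handwheel '[0,-0.5,3,0.13,0,0, 0.5,-1,6,0.26,0,0, 1,-1.5,9,0.39,0,0, 1.5,-2,12,0.52,0,0, 2.2,-2.5,15,0.65,0,0, 2.2,-3,18,0.78,0,0, 2.2,-3.5,21,0.91,0,0, 2.2,-4,24,1.04,0,0, 2.2,-4.5,27,1.17,0,0, 2.2,-5,30,1.3,0,0, 2.2,-5.5,33,1.43,0,0, 2.2,-6,36,1.56,0,0, 2.2,-6.3,39,1.7,0,0, 2.2,-6.6,41.9,1.813,0,0, 2.2,-6.6,41.9,1.813,0,0, 2.2,-6.6,41.9,1.813,0,0]' 0
python3 -m handwheel '[3,0,0,0,0,0, 6,0,0,0,0,0, 9,0,0,0,0,0, 9.8,0,0,0,0,0, 9.8,0,0,0,0,0]'
python3 - <<'E'
from lid import *
st=ctrl.sense();T=pose(st);log(st);print(T.round(3))
Bp=tip(100,.075); Bp[:2]=c+ex*.10;print(delta(T,Bp,RL))
im=ctrl.get_image("side"); cv2.imwrite("pics/s8.png",cv2.resize(im[60:310,250:450],None,fx=2.4,fy=2.4))
E
```

```text
clock: 24.35
position: [0.639, -0.1972, 0.4003]
tool_rot: [-38.4, 89.8, 145.3]
wrist_force: [-0.5, 0.1, -0.4]
width: 0.0001
clock: 24.85
position: [0.6386, -0.1954, 0.302]
tool_rot: [-31.0, 89.7, 152.8]
wrist_force: [-0.7, -0.6, 0.2]
width: 0.0001
[[-0.005  0.067 -0.998  0.639]
 [ 0.002 -0.998 -0.067 -0.195]
 [-1.    -0.003  0.004  0.302]
 [ 0.     0.     0.     1.   ]]
[ 0.03   0.115 -0.013  0.002  0.004  0.003]
```

View pics/s8.png

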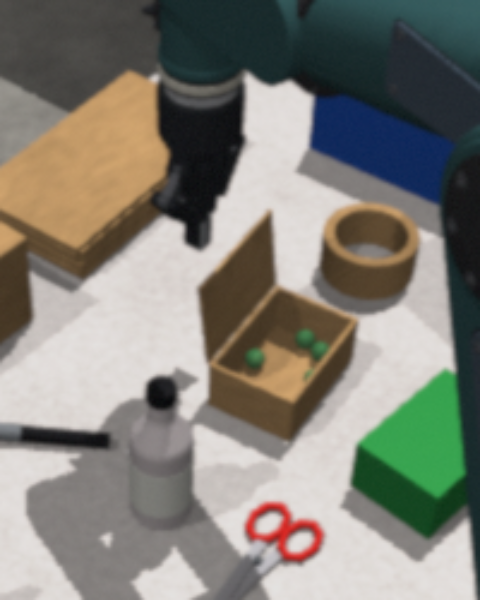

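The shut fingertips, at crop (198,240), are behind the lid. I'll sweep it over.

```bash
python3 -m handwheel '[0,0,1.5,0,0,0, 0,0,2.7,0,0,0, 0,0,3.7,0,0,0, -0.1,0,4.7,0,0,0, 0,0,5.7,0,0,0, 0.1,0,6.6,0,0,0, 0.5,0,7.5,0,0,0, 0.9,0,8.4,0,0,0, 1.6,0,9.1,0,0,0, 2.3,0,9.8,0,0,0, 2.9,0,10.2,0,0,0, 3.6,0,10.6,0,0,0]'
python3 -m handwheel '[0.5,0,0.2,0,0,0, 1,0,0.3,0,0,0, 1.4,0,0.4,0,0,0, 1.9,0,0.6,0,0,0, 2.4,0,0.7,0,0,0, 2.8,0,0.8,0,0,0, 2.8,0,0.8,0,0,0]'
```

```text
clock: 26.1
position: [0.5327, -0.2035, 0.2673]
tool_rot: [-42.4, 89.9, 141.3]
wrist_force: [0.3, 0.1, 1.0]
width: 0.0002
clock: 26.8
position: [0.5249, -0.2039, 0.2392]
tool_rot: [-34.0, 89.9, 149.7]
wrist_force: [0.5, 0.1, -1.2]
width: 0.0001
```

```bash
python3 -m handwheel '[0.2,0,0,0,0,0, 0.4,0,0,0,0,0, 0.5,0,0,0,0,0, 0.5,0,0,0,0,0]';python3 -m handwheel '[0.1,0,0,0,0,0, 0.2,0,0,0,0,0, 0.2,0,0,0,0,0]'; python3 -m handwheel '[0.1,0,0,0,0,0, 0.1,0,0,0,0,0]'
```

```text
clock: 27.2
position: [0.5252, -0.204, 0.235]
tool_rot: [-45.6, 90.0, 138.1]
wrist_force: [0.3, -0.4, -0.1]
width: 0.0002
clock: 27.5
position: [0.5252, -0.2041, 0.233]
tool_rot: [-49.7, 90.0, 134.0]
wrist_force: [0.3, 0.3, 0.7]
width: 0.0003
clock: 27.7
position: [0.5252, -0.2041, 0.2329]
tool_rot: [-59.4, 90.0, 124.3]
wrist_force: [-1.3, 0.6, 5.1]
width: 0.0001
```

```bash
python3 - <<'E'
from lid import *
im=ctrl.get_image("side"); cv2.imwrite("pics/s9.png",cv2.resize(im[110:280,300:460],None,fx=3.5,fy=3.5)); print(ctrl.sense()["clock"],ctrl.sense()["wrist_force"])
E
```

```text
27.75 [-2.23512418  0.90358724  5.47640701]
```

View pics/s9.png

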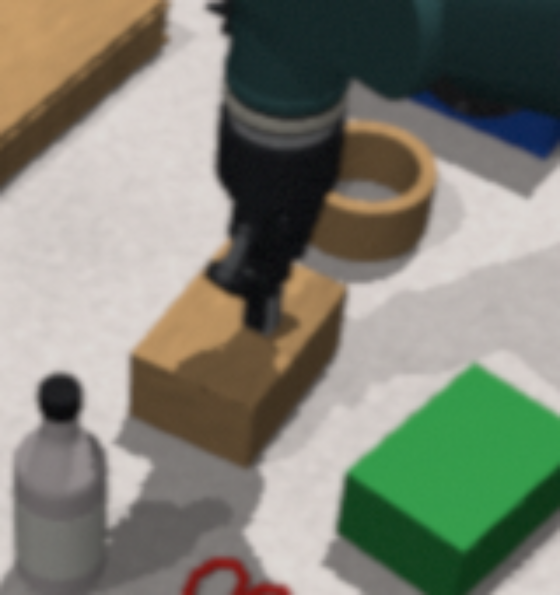

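The lid lies flat, and the stop at z 0.2329 matches the shut height I worked out (0.2325). I'll press slightly more, then lift clear and check.

```bash
python3 -m handwheel '[0.1,0,0,0,0,0, 0.15,0,0,0,0,0, 0.15,0,0,0,0,0]'
python3 -m handwheel '[-2,0,0,0,0,0, -5,0,0,0,0,0, -9,0,0,0,0,0, -14,0,0,0,0,0, -18,0,0,0,0,0, -18,0,-5,0,0,0, -18,0,-5,0,0,0]'
python3 - <<'E'
from lid import *
st=ctrl.sense(); print(st["clock"],st["wrist_force"].round(1))
im=ctrl.get_image("side"); ctrl.get_image("top"); Cs=cam("side");Ct=cam("top")
print("lid_edge expect",(c-ex*.045).round(4),spots("side","lid_edge",.058,Cs),spots("top","lid_edge",.058,Ct))
for q,z in [("jug_grip",.046),("spout",.069),("jug_handle",.06),("bottle",0),("marker",0),("scissors",0),("tape_a",0),("parcel",0)]: print(q,spots("side",q,z,Cs))
cv2.imwrite("pics/s10.png",cv2.resize(im[130:450,150:460],None,fx=1.8,fy=1.8))
E
```

```text
clock: 28.05
position: [0.5251, -0.204, 0.2328]
tool_rot: [150.2, 90.0, -26.1]
wrist_force: [-4.6, 2.8, 10.6]
width: -0.0005
clock: 28.75
position: [0.579, -0.2009, 0.409]
tool_rot: [-149.2, 89.9, 34.7]
wrist_force: [0.5, -0.3, -1.8]
width: -0.0001
28.75 [ 0.5 -0.3 -1.8]
lid_edge expect [ 0.4941 -0.2059] [([0.4985, -0.1995], [383.0, 209.0], 0.91), ([0.3183, -0.1785], [450.0, 252.0], 0.56)] []
jug_grip [([0.5745, 0.2312], [227.0, 325.0], 0.72)]
spout [([0.5495, 0.2907], [214.0, 347.0], 0.73)]
jug_handle [([0.5874, 0.1836], [238.0, 301.0], 0.97)]
bottle [([0.5301, -0.0089], [321.0, 272.0], 0.9)]
marker [([0.6795, -0.0082], [267.0, 241.0], 0.62)]
scissors [([0.4313, 0.0058], [354.0, 299.0], 0.79), ([0.5125, -0.2465], [386.0, 212.0], 0.63)]
tape_a [([0.5678, -0.4102], [402.0, 166.0], 0.87), ([0.3578, 0.2824], [301.0, 420.0], 0.86)]
parcel [([0.5628, 0.3803], [179.0, 398.0], 0.67)]
```

View pics/s10.png

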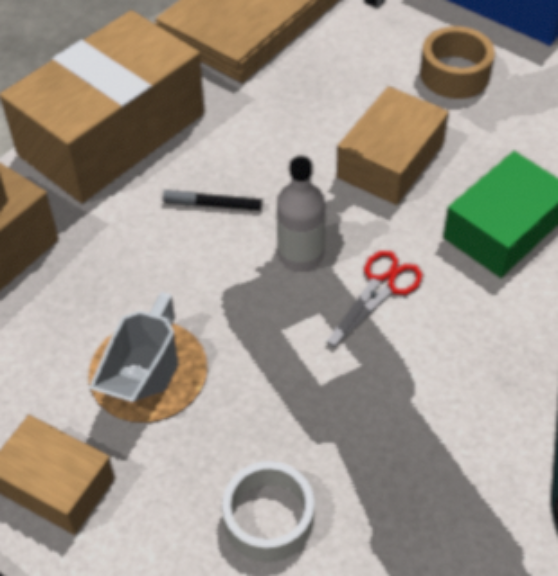

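The carton is shut flat at crop (393,145), the empty jug stands on its mat at (140,355), and the other things are in place. I'll hand in.

```bash
python3 -c "
from rig import ctrl
print(ctrl.hand_in(), ctrl.sense()['clock'])"
```

```text
the job is handed in; nothing more can be done
the job is handed in; nothing more can be done
```

The marble order is packed and handed in, at about 29 s of the 69 s allowed; no verdict was reported. I lifted the jug and turned its spout to the brown carton while it was upright. I then tipped it to about 76° over the mouth, set the empty jug back on its mat, and folded the lid shut from behind.

- **Marbles:** before the lid was closed, the top picture showed all four in the carton, and the wrist picture showed the jug empty.
- **Lid:** the push ended at a firm stop with about 10 N at z 0.2328. I had worked out 0.2325 for a shut lid, and the last side picture shows it flat on the rim. The detected lid edge was 5–8 mm from where I expected it, within the networks' usual error. The top camera did not find the edge on its last try.
- **Jug:** it stands upright and free on the mat. Where I let go puts it within about 1 cm of the mat's centre.
- **Other things on the table:** I measured no real movement. The bottle, marker, scissors, tape rolls and parcel were all found within about 15 mm of their first readings, and none looks shifted in the pictures.
- **Disagreement:** the first two jug readings, from the top and wrist cameras, differed by about 4 mm and 2.4°, and I grasped between them.

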